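Seat a test chamber on its pins and hold the cover over the bolt holes

ROBOT

A 7-joint arm with a two-finger parallel gripper is mounted at the origin on a cart in front of the work surface, level with it; the furniture and walls round the work are solid. World frame = base frame: x ahead of the robot, y to its left, z up, the work surface at z = 0. Lengths are in m, angles in rad, forces in N, time in s.
With the tool pointing down it reaches from about 0.4 to 0.85 m from the base axis. Payload 6.9 kg.
Tool frame: the origin (TCP) lies on the centre line of the jaws, within the pads' length; the fingertips stand 11 mm ahead of it and the grasp point (between the pads) lies 8 mm behind it (tip_reach is the distance from the TCP to the fingertips, in m); z points along the fingers, y is the line along which they close (so a half turn about z gives the same grasp; the last joint's range is limited). The gripper opens to 85 mm and grips with 20 to 120 N. Pads are 22 mm wide; open, the fingers measure 114 mm over their backs; the gripper's body (76 mm by 85 mm) begins 54 mm behind the grasp point. The pads swing forward as they close: fully open they stand 13 mm farther back than shut.
Start: joints at [-1, 0.507, -0.238, 1.5, 0.126, 1.149, -0.155], TCP at [0.281, 0.558, 0.242] pointing down, gripper open.
Joint ranges: [-3.08, 3.08], [-0.24, 2.05], [-1.43, 1.35], [0, 2.5], [-1.52, 4.66], [0.17, 1.96], [-2.89, 2.89]. Speed limits (rad/s): [2.39, 2.39, 3.14, 3.14, 3.14, 3.14, 3.14].

INTERFACE

Orientations are given as a unit quaternion [w, x, y, z].
In Python, from workcell import * gives the robot as it stands.
- The arm moves only by the tool jog_arm, never from a script. Its argument "deltas" is one flat list of numbers, 5 for each row, row after row: the shift along the world's x, y, z in units of 200 mm (1.0 is 200 mm), then the turn about the world's z in units of 90 degrees (1.0 is 90 degrees), then the opening, from -1 (shut) to 1 (fully open). A call has 1 to 12 rows; each row shifts and turns the commanded pose from where the row before left it; what a row does not reach is not made up. A row lasts 1/12 s, in which the tool goes at most 41.7 mm and 7.16 degrees, less where a joint would pass 70% of its speed; a pose out of reach is approached as far as the arm can. A call with a number of a shift or a turn outside -1 to 1 is refused whole. A call with a gripper value outside its range is refused whole. The fingers move at their own pace and stop on an object; "squeeze" is the grip in N (left out, the last holds). Time passes only in rows, so rows that do not move let the fingers close. It gives the time, the measured TCP pose, the force, the opening and the grip force at its end, in the units of the state.
- get_obs(): the state, without advancing time (a new reading comes with each control period).
- get_image(name): name is "side" or "top" or "wrist"; returns the picture (420x560x3 uint8, red, green, blue); there is no depth.
- get_calibration(name): a dict with "fx", "fy", "cx", "cy" (pixels), "k1" (the pictures are not rectified: a ray, as slopes to the right and down, at radius r is drawn at 1 + k1 r^2 times it, then the intrinsics apply), "origin" and "orientation" of the camera in the world; the wrist camera has in their place "tool_from_camera" (4x4, takes a point from camera to tool coordinates, whose origin is the TCP and whose axes are the flange's). Camera axes: x right, y down, z forward; pixel columns grow to the right and rows downward; lengths in m; the calibration is good to about 2 mm. A picture is of the moment at which its call begins: read the wrist's pose just before it. get_calibration takes no time and is no camera call.
- close_job(): hands the job in; it is judged then, once.
The state is a dict: "t": time; "joint_positions": joint angles; "joint_vel": joint speeds; "joint_efforts": joint torques, N m; "ee_pos": TCP position; "tcp_rot": TCP orientation; "contact_force": force on the tool from outside, world axes, zero at the start; "moment": the same for the moment, N m; "finger_gap": opening from 0.0 (shut) to 1.0 (fully open); "grasp_force": force on a finger pad.
Only numpy, scipy, OpenCV 4.12 (cv2) and the standard library are available. Lean on these libraries where they do the work, as an engineer would, in place of code of your own. Each camera call takes 0.05 s, during which the arm holds its last target. There are 200 camera calls.

TASK

Assemble the leak-test fixture: lower the grey chamber block gently onto the two dowel pins of the base plate until it sits flat, its three bolt holes over the threaded holes, and let go of it. Then grip the cover plate by its port block and finish while holding it still and level about 15 mm above the chamber, all three of its holes lined up with the threaded holes below, so that I can check the seal ring and start the bolts. Do not let the cover touch the chamber, and leave the other things on the bench where they are.

Things in the scene. Friction and masses are not known exactly. Their poses are not given: they have to be found in the camera images.
- base: Aluminium base plate of the fixture, screwed down, 184 x 94 x 16 mm (x, y, z). Origin: centre of its underside, on the bench; x along its length, z up. Three M12 threaded holes at (x, y) = (-57, +17), (-57, -17), (+57, 0) mm; two dowel pins at (-37, 0), (+37, +15) mm. A brass hose barb, 13 mm thick, sticks out 20 mm from its +x end at y = -25 mm, z = 8 mm.
- chamber: Loose grey plastic block, 140 x 58 x 30 mm, about 0.35 kg, lying right way up. Origin: centre of its underside; x along its length. Through holes: bolts, 14.5 mm, at (-57, +17), (-57, -17), (+57, 0) mm; pins, 11.5 mm, at (-37, 0), (+37, +15); bore, 35.5 mm, at the middle, with a seal ring 1.4 mm proud. Seated: origin 16 mm above the base's, axes parallel to its. Grip across the 58 mm (y).
- cover: Loose aluminium plate, 140 x 58 x 8 mm, about 0.32 kg, lying flat. Origin: centre of its underside; x along its length. Holes 14.5 mm at (-57, +17), (-57, -17), (+57, 0) mm. Port block 46 x 30 x 40 mm on its middle, up to z = 50 mm with screw heads: grip its 30 mm (y). A barb sticks out 17 mm from it to +x at z = 34 mm. Final pose: origin 61 mm above the base's, axes parallel to its.
- base_pin_1 (a point): Tip of the dowel pin on the centre line, towards the two-hole end of the base. 10 mm in diameter, 14 mm tall above the base's top face, tapered over the last 4.5 mm
- base_pin_2 (a point): Tip of the other dowel pin, off the centre line (+y), towards the single-hole end; same size as the first. The chamber goes onto the two pins one way round only
- base_hole_a (a point): Centre of the mouth of a threaded hole in the top face of the base plate, two-hole end, +y side; axes as the base plate's
- base_hole_b (a point): Centre of the mouth of a threaded hole in the top face of the base plate, two-hole end, -y side; axes as the base plate's
- base_hole_c (a point): Centre of the mouth of a threaded hole in the top face of the base plate, single-hole end (+x); axes as the base plate's
- chamber_hole_a (a point): Centre of the upper mouth of the chamber block's bolt hole that belongs over base_hole_a
- chamber_hole_b (a point): Centre of the upper mouth of the chamber block's bolt hole that belongs over base_hole_b
- chamber_hole_c (a point): Centre of the upper mouth of the chamber block's bolt hole that belongs over base_hole_c
- cover_hole_a (a point): Centre, on the underside, of the cover plate's bolt hole that belongs over base_hole_a
- cover_hole_b (a point): Centre, on the underside, of the cover plate's bolt hole that belongs over base_hole_b
- cover_hole_c (a point): Centre, on the underside, of the cover plate's bolt hole that belongs over base_hole_c
- sample_cup: Bystander, to be left alone: closed sample cup, white cap, 52 mm across, 64 mm tall. Origin: centre of its underside
- dropper: Bystander, to be left alone: small brown dropper bottle, 33 mm across, 102 mm tall. Origin: centre of its underside
- tape: Bystander, to be left alone: roll of black tape lying flat, 59 mm across, 19 mm tall. Origin: centre of its underside
- stopper: Bystander, to be left alone: red-brown rubber stopper, 27 mm across, 24 mm tall. Origin: centre of its underside
- coupon: Bystander, to be left alone: pale dog-bone test coupon lying flat, 96 x 25 x 8 mm. Origin: centre of its underside
- filter: Bystander, to be left alone: white and teal in-line filter lying flat, 92 mm long, 24 mm thick. Origin: centre of its underside

How it is judged:
By the outcome, as a careful person would: the job done as asked, in the order asked, and still so for the second after the job is handed in, while the arm keeps its last pose, push and grip.
It also fails if it takes over 59 s, if anything falls off the work surface, if the arm or the gripper's body presses on something with over 40 N, if the wrist force passes 120 N, or if a joint passes its speed limit or range.

## Working session

There is one attempt and no reset: what is moved stays moved. The work goes in short steps, Python scripts to look and compute and a tool call to move; the robot and the scene stay as the last step left them, time stands still between calls to the robot, and variables do not carry over. Pictures are saved under pics/ and viewed, at most 13 in all, crops included, and the job is handed in when it is done.

Besides the shell and the picture viewer there is one more tool, called after "Request:" by a JSON object that holds its "method" and its "body". jog_arm: Moves the arm, as the interface text tells. Shifts and turns lie within -1 to 1; 1 stands for 200 mm of shift or 90 degrees of turn. Its arguments: {"type":"object","properties":{"deltas":{"type":"array","items":{"type":"number"}},"squeeze":{"type":"number"}},"required":["deltas"]}

```bash
mkdir -p pics
python3 - <<'E'
from workcell import *
import cv2
o=get_obs();print(o)
for n in ["top","side","wrist"]:
    print(n,get_calibration(n))
    cv2.imwrite(f"pics/{n}0.png",get_image(n)[:,:,::-1])
E
```

```text
{'t': 0.0, 'joint_positions': array([-0.99950079,  0.50832346, -0.23754236,  1.50114156,  0.12568653,
        1.14887082, -0.15476122]), 'joint_vel': array([-2.50316626e-04, -7.77185930e-05,  3.20102840e-05,  1.57311792e-03,
       -2.53187200e-04, -5.90012431e-04, -2.96349154e-04]), 'joint_efforts': array([-1.64761324e-03, -6.20598650e+01, -2.18738303e+00, -2.49653238e+01,
        1.25742954e-02,  1.18621584e-02,  4.24482312e-05]), 'ee_pos': array([0.28054943, 0.5579596 , 0.24143617]), 'tcp_rot': array([-1.97152898e-04,  2.30765379e-01,  9.73009029e-01, -8.54924104e-04]), 'contact_force': array([-0.38056355, -0.04659905,  0.09204592]), 'moment': array([-0.00018599,  0.01373954, -0.0053715 ]), 'grasp_force': 0.0, 'finger_gap': 1.003883677582877}
top {'fx': 475.23735466923364, 'fy': 475.23735466923364, 'cx': 292.3145885607418, 'cy': 208.39347644074155, 'k1': -0.04344522212182743, 'origin': array([0.27030393, 0.08190867, 1.33472464]), 'orientation': array([ 0.0693225 , -0.6860683 ,  0.72019059, -0.07635564])}
side {'fx': 461.87983648760826, 'fy': 461.87983648760826, 'cx': 279.52390230050537, 'cy': 208.37293999359062, 'k1': -0.044502351963346225, 'origin': array([-0.10977238,  1.03582299,  0.96246291]), 'orientation': array([ 0.1370484 , -0.25580083,  0.86123188, -0.41720896])}
wrist {'fx': 292.7038855988319, 'fy': 292.7038855988319, 'cx': 279.81614266831764, 'cy': 210.05116543194774, 'k1': -0.0299045071586963, 'tool_from_camera': array([[ 1.02652505e-05, -9.60023474e-01, -2.79919503e-01,
         7.05429718e-02],
       [ 9.99999781e-01, -1.75415119e-04,  6.38283071e-04,
         2.67600707e-04],
       [-6.61868844e-04, -2.79919449e-01,  9.60023262e-01,
        -1.31409704e-01],
       [ 0.00000000e+00,  0.00000000e+00,  0.00000000e+00,
         1.00000000e+00]])}
```

View pics/top0.png

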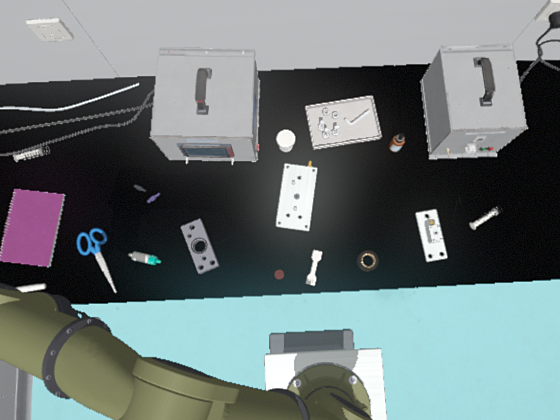

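View pics/side0.png

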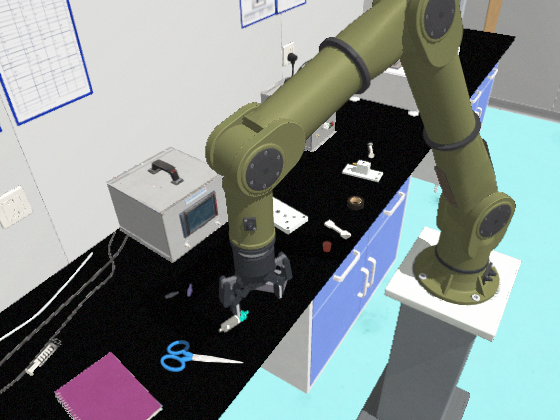

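The top view shows the chamber at about (199,246), the base at (297,197) with its barb at (310,163) pointing away from the robot, and the cover at (431,235). The side view shows the gripper beyond the chamber and no other obstruction. I'll zoom in on the three parts.

```bash
cat > h.py <<'E'
from workcell import *
import numpy as np, cv2
from scipy.spatial.transform import Rotation as R
def rot(q): return R.from_quat([q[1],q[2],q[3],q[0]]).as_matrix()
def cam(n,o=None):
    c=get_calibration(n)
    if n=="wrist":
        T=np.array(c["tool_from_camera"]); Rt=rot(o["tcp_rot"])
        return c,Rt@T[:3,:3],Rt@T[:3,3]+o["ee_pos"]
    return c,rot(c["orientation"]),np.array(c["origin"])
def ray(C,p):
    c,Rm,t=C
    x=(p[0]-c["cx"])/c["fx"];y=(p[1]-c["cy"])/c["fy"]
    rd=np.hypot(x,y);r=rd
    for _ in range(10): r=rd/(1+c["k1"]*r*r)
    s=r/rd if rd>0 else 1
    return Rm@np.array([x*s,y*s,1]),t
def onplane(C,p,z):
    d,t=ray(C,p); return t+d*(z-t[2])/d[2]
def proj(C,P):
    c,Rm,t=C; q=Rm.T@(np.array(P)-t); x,y=q[0]/q[2],q[1]/q[2]
    k=1+c["k1"]*(x*x+y*y); return np.array([c["cx"]+c["fx"]*x*k,c["cy"]+c["fy"]*y*k])
E
python3 - <<'E'
from h import *
im=cv2.imread("pics/top0.png")
cs=[(199,246),(297,197),(431,235)]
out=np.hstack([cv2.resize(im[y-40:y+40,x-33:x+33],None,fx=4,fy=4,interpolation=cv2.INTER_CUBIC) for x,y in cs])
cv2.imwrite("pics/crop0.png",out);print(out.shape)
C=cam("top")
# outlines
hsv=cv2.cvtColor(im,cv2.COLOR_BGR2HSV)
for (x,y),z,n in zip(cs,(.03,.016,.008),("chamber","base","cover")):
    m=(im.max(2)>75).astype(np.uint8); m[:y-42]=0;m[y+42:]=0;m[:,:x-35]=0;m[:,x+35:]=0
    m=cv2.morphologyEx(m,cv2.MORPH_CLOSE,np.ones((9,9)))
    k=max(cv2.findContours(m,0,2)[0],key=cv2.contourArea)
    w=np.array([onplane(C,p[0],z)[:2] for p in k],np.float32)
    print(n,cv2.minAreaRect(w*1000))
for p in [(286,136),(398,140),(280,274),(315,267),(368,260),(145,258)]: print(p,onplane(C,p,.01).round(3))
E
```

```text
(320, 792, 3)
chamber ((450.2046813964844, 324.3604431152344), (146.40878295898438, 61.506473541259766), 20.16217041015625)
base ((589.5948486328125, 45.39633560180664), (134.5864715576172, 211.94638061523438), 79.83447265625)
cover ((452.7279357910156, -327.09478759765625), (146.2831573486328, 65.1637191772461), 7.168636798858643)
(286, 136) [0.766 0.07  0.01 ]
(398, 140) [ 0.738 -0.26   0.01 ]
(280, 274) [0.363 0.105 0.01 ]
(315, 267) [0.378 0.007 0.01 ]
(368, 260) [ 0.39  -0.142  0.01 ]
(145, 258) [0.425 0.48  0.01 ]
```

View pics/crop0.png

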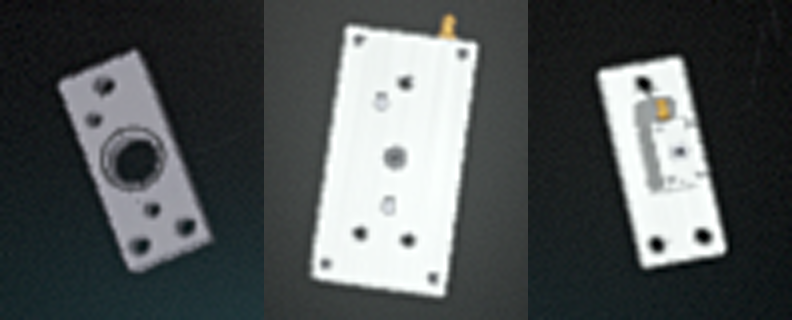

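The crop shows that the chamber, base and cover all have their single-hole end pointing away from the robot, at yaws of about +20°, -10° and +7°. I'll move over the chamber, aligned with it.

Request:
{"method": "jog_arm", "body": {"deltas": [0.07,-0.097,-0.037,0.043,1,0.07,-0.097,-0.037,0.043,1,0.07,-0.097,-0.037,0.043,1,0.07,-0.097,-0.037,0.043,1,0.07,-0.097,-0.037,0.043,1,0.07,-0.097,-0.037,0.043,1,0.07,-0.097,-0.037,0.043,1,0.07,-0.097,-0.037,0.043,1,0.07,-0.097,-0.037,0.043,1,0.07,-0.097,-0.037,0.043,1,0.07,-0.097,-0.037,0.043,1,0.07,-0.097,-0.037,0.043,1]}}

```text
t: 1.15
ee_pos: [0.4492, 0.3244, 0.153]
tcp_rot: [-0.0, -0.173, 0.985, -0.0]
contact_force: [0.3, 0.3, 0.1]
finger_gap: 0.998
grasp_force: 0.0
```

Request:
{"method": "jog_arm", "body": {"deltas": [0,0,0,0,1,0,0,0,0,1,0,0,0,0,1]}}

```text
t: 1.4
ee_pos: [0.4484, 0.3261, 0.1535]
tcp_rot: [-0.0, -0.171, 0.985, 0.0]
contact_force: [-0.3, 1.1, 0.0]
finger_gap: 0.999
grasp_force: 0.0
```

Run:
```python
from h import *
o=get_obs();im=get_image("wrist")[:,:,::-1];cv2.imwrite("pics/w1.png",im)
np.save("w1.npy",o,allow_pickle=True);print(o["t"],o["ee_pos"],o["joint_positions"])
x=rot(o["tcp_rot"]);print(np.degrees(np.arctan2(x[1,0],x[0,0])))
```

```text
1.4 [0.44839497 0.3261031  0.1534821 ] [-0.39415199  0.5067685  -0.42032752  1.81099809  0.25923488  0.87825039
  0.98021266]
-160.29905167031646
```

View pics/w1.png

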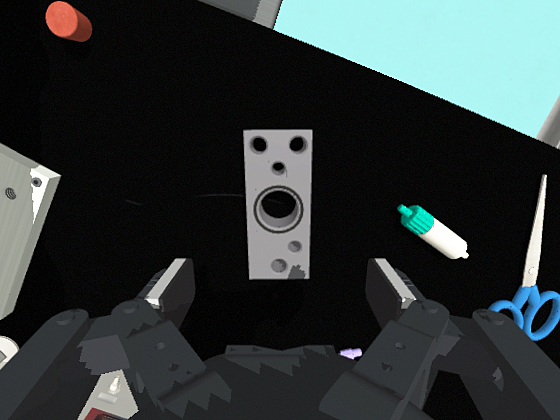

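The wrist view shows the chamber centred at about (278,205), nearly aligned, with its two-hole end at the top (towards the robot). The filter at (430,230) is clear of the fingers. Next I'll measure the chamber.

```bash
cat >> h.py <<'E'
def yawdeg(o): x=rot(o["tcp_rot"]); return np.degrees(np.arctan2(x[1,0],x[0,0]))
def holes(im,C,z,roi,amin,amax,thr):
    """dark round blobs in roi (x0,y0,x1,y1): pixel centre, axes, world point"""
    x0,y0,x1,y1=roi; g=cv2.GaussianBlur(cv2.cvtColor(im,cv2.COLOR_BGR2GRAY),(3,3),0)[y0:y1,x0:x1]
    out=[]
    for k in cv2.findContours((g<thr).astype(np.uint8),cv2.RETR_CCOMP,cv2.CHAIN_APPROX_NONE)[0]:
        a=cv2.contourArea(k)
        if amin<a<amax and len(k)>=5:
            (u,v),ax,_=cv2.fitEllipse(k); u+=x0;v+=y0
            out.append((round(u,1),round(v,1),np.round(ax,1),onplane(C,(u,v),z).round(4)))
    return out
def rect(im,C,z,roi,thr,K=9):
    x0,y0,x1,y1=roi; m=np.zeros(im.shape[:2],np.uint8)
    m[y0:y1,x0:x1]=(cv2.cvtColor(im,cv2.COLOR_BGR2GRAY)[y0:y1,x0:x1]>thr)
    m=cv2.morphologyEx(m,cv2.MORPH_CLOSE,np.ones((K,K)))
    k=max(cv2.findContours(m,0,cv2.CHAIN_APPROX_NONE)[0],key=cv2.contourArea)
    return cv2.minAreaRect(np.array([onplane(C,p[0],z)[:2]*1000 for p in k],np.float32))
E
python3 - <<'E'
from h import *
o=np.load("w1.npy",allow_pickle=True).item();im=cv2.imread("pics/w1.png");C=cam("wrist",o)
print("tcp proj z=.03",proj(C,[*o["ee_pos"][:2],.03]))
print(rect(im,C,.03,(225,115,335,290),80))
for t in (70,100):
  for h in holes(im,C,.03,(243,129,312,278),40,3000,t): print(t,h)
E
```

```text
tcp proj z=.03 [279.84691919 205.91929866]
((452.09716796875, 325.7787780761719), (140.88800048828125, 58.47636413574219), 20.058412551879883)
70 (310.3, 243.2, array([ 1.9, 93.4]), array([0.4729, 0.3653, 0.03  ]))
70 (278.4, 203.9, array([26.3, 34.3]), array([0.4471, 0.3243, 0.03  ]))
70 (278.1, 209.0, array([45.8, 47.9]), array([0.4517, 0.3256, 0.03  ]))
70 (278.0, 209.1, array([44.7, 46.5]), array([0.4518, 0.3255, 0.03  ]))
70 (278.1, 166.5, array([ 7.5, 10.6]), array([0.4154, 0.3126, 0.03  ]))
70 (252.8, 649.1, array([  7.4, 949.3]), array([1.2789, 0.5696, 0.03  ]))
70 (296.8, 143.7, array([13.2, 14.5]), array([0.3917, 0.3211, 0.03  ]))
70 (258.8, 144.0, array([12.5, 14.6]), array([0.4029, 0.2907, 0.03  ]))
100 (296.2, 272.5, array([12.2, 14.7]), array([0.506 , 0.3636, 0.03  ]))
100 (278.0, 209.0, array([46.8, 49. ]), array([0.4516, 0.3255, 0.03  ]))
100 (278.1, 208.5, array([41.3, 42.5]), array([0.4512, 0.3254, 0.03  ]))
100 (310.0, 267.9, array([  1.9, 169.4]), array([0.497 , 0.3744, 0.03  ]))
100 (278.3, 166.9, array([10. , 12.7]), array([0.4156, 0.313 , 0.03  ]))
100 (258.6, 144.0, array([13.9, 16.1]), array([0.4029, 0.2906, 0.03  ]))
100 (297.4, 143.9, array([15.3, 16.2]), array([0.3917, 0.3217, 0.03  ]))
100 (234.9, 115.3, array([63.8, 70.8]), array([0.3873, 0.2645, 0.03  ]))
```

Request:
{"method": "jog_arm", "body": {"deltas": [0.0185,-0.0015,-0.1,0.004,1,0,0,-0.15,0,1,0,0,-0.15,0,1,0,0,-0.15,0,1,0,0,-0.06,0,1,0,0,-0.04,0,1,0,0,-0.03,0,1,0,0,0,0,1,0,0,0,0,1]}}

```text
t: 2.2
ee_pos: [0.4526, 0.3261, 0.0182]
tcp_rot: [0.001, -0.175, 0.985, 0.0]
contact_force: [-0.1, 0.2, -0.4]
finger_gap: 1.0
grasp_force: 0.0
```

Request:
{"method": "jog_arm", "body": {"deltas": [0,0,0,0,-1,0,0,0,0,-1,0,0,0,0,-1,0,0,0,0,-1,0,0,0,0,-1,0,0,0,0,-1,0,0,0,0,-1,0,0,0,0,-1,0,0,0,0,-1], "squeeze": 45}}

```text
t: 2.95
ee_pos: [0.4529, 0.3258, 0.0187]
tcp_rot: [0.001, -0.175, 0.985, 0.001]
contact_force: [-0.9, 0.2, 6.2]
finger_gap: 0.668
grasp_force: 48.3
```

Request:
{"method": "jog_arm", "body": {"deltas": [0,0,0.05,0,-1,0,0,0.15,0,-1,0.0835,-0.058,0.07,-0.0336,-1,0.0835,-0.058,0.07,-0.0336,-1,0.0835,-0.058,0.07,-0.0336,-1,0.0835,-0.058,0.07,-0.0336,-1,0.0835,-0.058,0.07,-0.0336,-1,0.0835,-0.058,0.07,-0.0336,-1,0.0835,-0.058,0.07,-0.0336,-1,0.0835,-0.058,0.07,-0.0336,-1,0.0835,-0.058,0.07,-0.0336,-1,0.0835,-0.058,0.07,-0.0336,-1]}}

```text
t: 3.95
ee_pos: [0.6195, 0.2083, 0.1987]
tcp_rot: [-0.0, 0.09, 0.996, 0.0]
contact_force: [-0.1, 0.4, -4.7]
finger_gap: 0.668
grasp_force: 50.0
```

Request:
{"method": "jog_arm", "body": {"deltas": [0,0,0,0,-1,0,0,0,0,-1,0,0,0,0,-1,0,0,0,0,-1]}}

```text
t: 4.28
ee_pos: [0.6178, 0.2101, 0.1966]
tcp_rot: [-0.001, 0.087, 0.996, -0.0]
contact_force: [0.9, 1.1, -3.4]
finger_gap: 0.667
grasp_force: 50.0
```

Run:
```python
from h import *
o=get_obs();im=get_image("wrist")[:,:,::-1];cv2.imwrite("pics/w2.png",im)
np.save("w2.npy",o,allow_pickle=True);print(o["t"],o["ee_pos"],yawdeg(o),o["contact_force"],o["grasp_force"])
```

```text
4.2833 [0.61784166 0.21014531 0.19657067] 170.02703036324715 [ 0.93803914  1.06687455 -3.35701082] 50.03604769706726
```

View pics/w2.png

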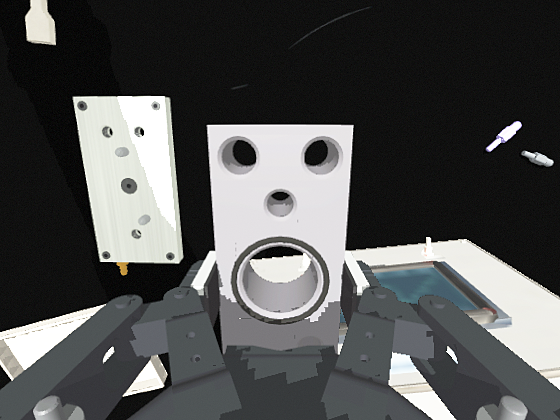

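The wrist view shows the held chamber (bolt holes at (239,153) and (322,153)). To its left is the base, with hole b at (107,131), a at (139,131), c at (136,233), and pins at (122,152) and (144,220). I'll measure these.

Run:
```python
from h import *
o=np.load("w2.npy",allow_pickle=True).item();im=cv2.imread("pics/w2.png");C=cam("wrist",o)
print("base");
for t in (90,130):
  for h in holes(im,C,.016,(78,100,180,258),8,300,t): print(t,h)
print("chamber")
zt=o["ee_pos"][2]+.0113; Rt=rot(o["tcp_rot"])
g=cv2.cvtColor(im,cv2.COLOR_BGR2GRAY)
for h in holes(im,C,zt,(200,115,365,225),200,3000,180): print(h[:3],((h[3]-o["ee_pos"])@Rt*1000).round(1))
print("top edge rows",[int(np.argmax(g[100:150,u]>120))+100 for u in (215,240,280,320,345)],"cols",[(int(np.argmax(g[v,190:230]>120))+190,int(np.argmax(g[v,360:330:-1]>120))) for v in (135,180,225)])
cv2.imwrite("pics/c2.png",cv2.resize(im[90:270,65:195],None,fx=3.3,fy=3.3,interpolation=cv2.INTER_CUBIC))
```

```text
base
90 (105.9, 255.1, array([3.8, 4.5]), array([ 0.6567, -0.0042,  0.016 ]))
90 (128.5, 185.6, array([4.6, 5. ]), array([0.5817, 0.0488, 0.016 ]))
90 (141.5, 131.5, array([3. , 5.8]), array([0.5292, 0.0801, 0.016 ]))
90 (81.1, 105.4, array([4.2, 5.4]), array([0.4927, 0.026 , 0.016 ]))
130 (170.0, 255.2, array([4.4, 6.7]), array([0.6696, 0.0709, 0.016 ]))
130 (105.8, 254.6, array([5.3, 6.4]), array([ 0.656 , -0.0041,  0.016 ]))
130 (135.8, 233.8, array([5.6, 8. ]), array([0.6371, 0.0394, 0.016 ]))
130 (128.6, 185.3, array([13. , 15.2]), array([0.5814, 0.049 , 0.016 ]))
130 (141.5, 131.4, array([3.2, 7.2]), array([0.5291, 0.0801, 0.016 ]))
130 (105.8, 131.5, array([5.7, 9.1]), array([0.5223, 0.0429, 0.016 ]))
130 (81.7, 105.4, array([6.7, 8.5]), array([0.4929, 0.0266, 0.016 ]))
chamber
(279.5, 202.2, array([26.5, 28.2])) [ 39.    0.  -11.3]
(321.1, 154.5, array([35.4, 37.9])) [ 58.9  16.9 -11.2]
(238.1, 154.4, array([35.6, 37.7])) [ 58.9 -16.8 -11.2]
top edge rows [125, 125, 124, 125, 125] cols [(207, 8), (210, 11), (213, 14)]
```

View pics/c2.png

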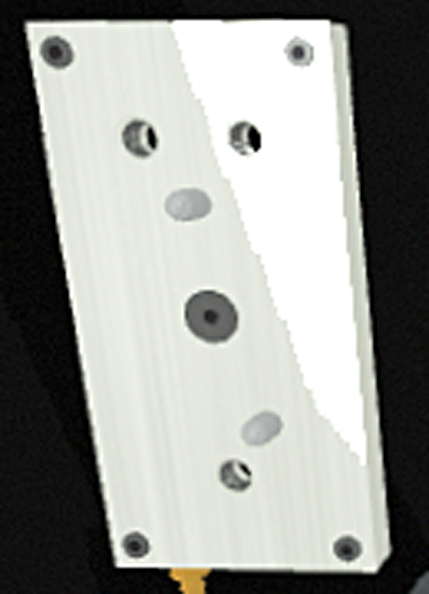

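The crop shows the base features: mouths b (107.4,131.8), a (139.2,131.8), c (136.5,233.9), and the centre mark (128.9,185.8). I'll fit the base pose from these.

Run:
```python
from h import *
o=np.load("w2.npy",allow_pickle=True).item();C=cam("wrist",o)
P=[onplane(C,p,.016)[:2]*1000 for p in [(139.2,131.8),(107.4,131.8),(136.5,233.9),(128.9,185.8)]]
S=[onplane(C,p,.016)[:2]*1000 for p in [(82.3,105.8),(155.6,105.5),(105.9,255.2),(170.5,256.1)]]
M=np.array([(-57,17),(-57,-17),(57,0),(0,0)],float);P=np.array(P)
A,_=cv2.estimateAffinePartial2D(M,P)
s=np.hypot(A[0,0],A[1,0]);print("base",A[:,2],np.degrees(np.arctan2(A[1,0],A[0,0])),"scale",s,"res",(M@A[:,:2].T+A[:,2]-P).round(1).tolist())
S=np.array(S);d=S[2:].mean(0)-S[:2].mean(0);print("screws",S.mean(0),np.degrees(np.arctan2(d[1],d[0])),np.linalg.norm(S[0]-S[1]),np.linalg.norm(S[2]-S[3]),np.linalg.norm(d))
# pins seen as blobs tip + shaft: project from fit
a=np.arctan2(A[1,0],A[0,0]);Rm=np.array([[np.cos(a),-np.sin(a)],[np.sin(a),np.cos(a)]])
for q in [(-37,0),(37,15)]:
  w=Rm@q+A[:,2]; print("pin",[proj(C,[*w/1000,z]).round(1) for z in (.016,.030)])
cc=A[:,2]/1000; print("yaw tool",yawdeg(o)-180)
yt=a; off=.0018
tgt=cc+off*np.array([np.cos(a),np.sin(a)])
print("tcp target",tgt,"delta",tgt-o["ee_pos"][:2])
```

```text
base [581.74676127  50.23226231] -10.70946023119765 scale 0.9941523711905536 res [[0.2, -0.2], [-0.0, -0.3], [0.1, -0.5], [-0.3, 1.1]]
screws [582.02558242  48.99360692] -10.708035868727132 76.02406028898459 76.74766340877683 166.41763608248
pin [array([125.4, 151.1]), array([118.4, 152.2])]
pin [array([147.1, 217.9]), array([141.5, 221.8])]
yaw tool -9.97296963675285
tcp target [0.58351541 0.04989777] delta [-0.03432626 -0.16024754]
```

Request:
{"method": "jog_arm", "body": {"deltas": [-0.0214,-0.1,-0.069,-0.001,-1,-0.0214,-0.1,-0.069,-0.001,-1,-0.0214,-0.1,-0.069,-0.001,-1,-0.0214,-0.1,-0.069,-0.001,-1,-0.0214,-0.1,-0.069,-0.001,-1,-0.0214,-0.1,-0.069,-0.001,-1,-0.0214,-0.1,-0.069,-0.001,-1,-0.0214,-0.1,-0.069,-0.001,-1,0,0,0,0,-1,0,0,0,0,-1,0,0,0,0,-1,0,0,0,0,-1]}}

```text
t: 5.33
ee_pos: [0.5855, 0.051, 0.0875]
tcp_rot: [0.0, 0.093, 0.996, 0.001]
contact_force: [-0.3, 1.6, -2.8]
finger_gap: 0.666
grasp_force: 50.1
```

Run:
```python
from h import *
o=get_obs();im=get_image("wrist")[:,:,::-1];cv2.imwrite("pics/w3.png",im)
np.save("w3.npy",o,allow_pickle=True);C=cam("wrist",o)
print(o["t"],o["ee_pos"],yawdeg(o)+0,o["contact_force"])
cv2.imwrite("pics/c3.png",cv2.resize(im[110:250,190:370],None,fx=4,fy=4,interpolation=cv2.INTER_CUBIC))
```

```text
5.3333 [0.58553188 0.05099987 0.08754838] 169.27000184526815 [-0.26376447  1.57947755 -2.83877626]
```

View pics/c3.png

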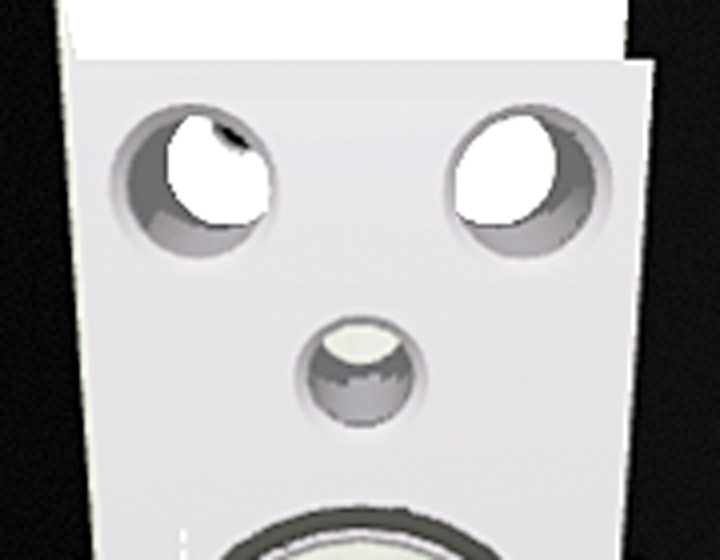

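The crop shows the base through the chamber's bolt holes, with one thread edge at about (248,144). The base's side edges show above the chamber, so I'll take an independent base fix from its near end and sides, which are seen almost symmetrically here.

Run:
```python
from h import *
o=np.load("w3.npy",allow_pickle=True).item();im=cv2.imread("pics/w3.png");C=cam("wrist",o)
g=cv2.cvtColor(im,cv2.COLOR_BGR2GRAY).astype(int);Rt=rot(o["tcp_rot"])
tool=lambda p,z:(onplane(C,p,z)-o["ee_pos"])@Rt*1000
print([ (v,np.flatnonzero(g[v,150:400]>110)[[0,-1]]+150) for v in range(60,124,8) if (g[v,150:400]>110).any()])
rows=[u for u in range(225,330,15)]
near=[(u,int(np.flatnonzero(g[:120,u]>110)[0])) for u in rows];print(near)
N=np.array([tool((u,v-.5),.016) for u,v in near]);print("near x",N[:,0].round(1))
L=[];Rr=[]
for v in range(near[0][1]+8,118,3):
  i=np.flatnonzero(g[v,150:400]>110)+150; L.append(tool((i[0]-.5,v),.016));Rr.append(tool((i[-1]+.5,v),.016))
L=np.array(L);Rr=np.array(Rr);print("L",L[:,:2].round(1).tolist(),"R",Rr[:,:2].round(1).tolist())
zt=o["ee_pos"][2]+.0113
for t in (200,180):
 for h in holes(im,C,zt,(205,126,352,225),300,3000,t): print(h[:3],((h[3]-o["ee_pos"])@Rt*1000).round(1))
c=(248,143.75);print("thread edge",tool(c,.016), "pred base centre tool", Rt.T@(np.array([.58175,.0502,.016])-o["ee_pos"])*1000)
```

```text
[(92, array([202, 347])), (100, array([203, 347])), (108, array([204, 346])), (116, array([204, 346]))]
[(225, 85), (240, 85), (255, 85), (270, 85), (285, 85), (300, 85), (315, 85)]
near x [95.7 95.7 95.7 95.6 95.6 95.7 95.7]
L [[90.6, -50.7], [88.8, -50.2], [86.9, -50.3], [85.1, -50.4], [83.2, -49.9], [81.3, -50.0], [79.4, -50.2], [77.5, -50.3], [75.6, -50.4]] R [[90.6, 44.3], [88.8, 44.4], [86.9, 44.5], [85.1, 44.6], [83.2, 44.0], [81.3, 44.2], [79.4, 44.3], [77.5, 44.4], [75.6, 44.5]]
(279.6, 202.2, array([27.2, 30.6])) [ 38.9   0.1 -11.3]
(320.8, 154.3, array([35.1, 38.3])) [ 59.   16.8 -11.3]
(238.1, 154.4, array([34.8, 38.7])) [ 58.9 -16.8 -11.3]
(210.2, 276.6, array([  6.5, 264.4])) [  3.7 -31.8 -11.3]
(279.6, 202.2, array([26.9, 27.8])) [ 38.9   0.1 -11.3]
(320.5, 154.1, array([34.5, 36. ])) [ 59.1  16.7 -11.3]
(238.0, 154.2, array([34.1, 35.5])) [ 59.  -16.8 -11.3]
thread edge [ 58.15665547 -21.36280569  71.47417364] pred base centre tool [ 3.62505227 -1.58029557 71.54351486]
```

Request:
{"method": "jog_arm", "body": {"deltas": [-0.006,-0.0065,-0.05,0,-1,-0.0061,-0.0065,-0.06,0,-1,0,0,-0.04,0,-1,0,0,-0.02,0,-1,0,0,0,0,-1,0,0,0,0,-1,0,0,0,0,-1,0,0,0,0,-1]}}

```text
t: 6.05
ee_pos: [0.5832, 0.0469, 0.0536]
tcp_rot: [0.0, 0.094, 0.996, 0.0]
contact_force: [-0.2, -0.9, -4.1]
finger_gap: 0.67
grasp_force: 50.0
```

Run:
```python
from h import *
o=get_obs();im=get_image("wrist")[:,:,::-1];cv2.imwrite("pics/w4.png",im)
np.save("w4.npy",o,allow_pickle=True);C=cam("wrist",o)
print(o["t"],o["ee_pos"],yawdeg(o)+0,o["contact_force"])
cv2.imwrite("pics/c4.png",cv2.resize(im[110:250,190:370],None,fx=4,fy=4,interpolation=cv2.INTER_CUBIC))
g=cv2.cvtColor(im,cv2.COLOR_BGR2GRAY).astype(int);Rt=rot(o["tcp_rot"])
tool=lambda p,z:((onplane(C,p,z)-o["ee_pos"])@Rt*1000)[:2].round(1)
print("near",[tool((u,np.flatnonzero(g[:120,u]>110)[0]-.5),.016)[0] for u in (225,280,330)])
for v in (70,85,100,115):
  i=np.flatnonzero(g[v,150:400]>110)+150
  if len(i): print(tool((i[0]-.5,v),.016),tool((i[-1]+.5,v),.016))
```

```text
6.05 [0.58318846 0.04685764 0.05358058] 169.15982496023136 [-0.19045558 -0.89458486 -4.11300377]
near [np.float64(94.0), np.float64(93.9), np.float64(94.5)]
[ 91.3 -45.7] [91.4 48.5]
[ 83.7 -45.2] [83.7 48.6]
[ 75.9 -45.2] [75.9 48.6]
```

View pics/c4.png

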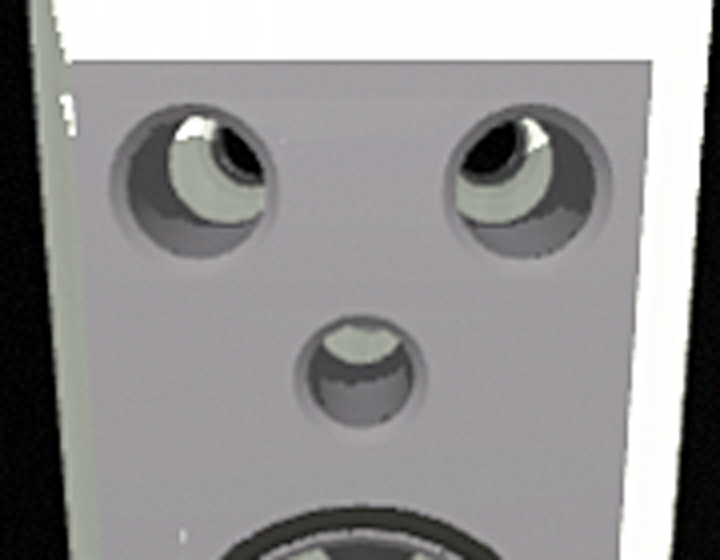

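The crop shows both thread mouths through the bolt holes, shifted about 9 crop px (≈1.5 mm) to the right. The base's side edges give the same shift. I'll check x from the mouths' lower edges and whether the arm has settled.

Request:
{"method": "jog_arm", "body": {"deltas": [0.0014,0.0074,0,0,-1,0,0,0,0,-1,0,0,0,0,-1,0,0,0,0,-1,0,0,0,0,-1,0,0,0,0,-1]}}

```text
t: 6.6
ee_pos: [0.583, 0.0481, 0.0531]
tcp_rot: [-0.0, 0.095, 0.996, -0.0]
contact_force: [-0.2, -0.1, -4.1]
finger_gap: 0.666
grasp_force: 50.0
```

```bash
cat > m.py <<'E'
from h import *
import sys
o=get_obs();im=np.ascontiguousarray(get_image("wrist")[:,:,::-1]);n=sys.argv[1];cv2.imwrite(f"pics/{n}.png",im)
C=cam("wrist",o);print(o["t"],o["ee_pos"],yawdeg(o),o["contact_force"],o["joint_vel"].round(3))
g=cv2.cvtColor(im,cv2.COLOR_BGR2GRAY).astype(int);Rt=rot(o["tcp_rot"])
tool=lambda p,z:((onplane(C,p,z)-o["ee_pos"])@Rt*1000)[:2]
near=np.mean([tool((u,np.flatnonzero(g[:120,u]>110)[0]-.5),.016)[0] for u in range(225,330,10)])
L=[]
for v in range(70,122,4):
  i=np.flatnonzero(g[v,130:430]>110)+130
  if len(i)>100: L.append((tool((i[0]-.5,v),.016)[1],tool((i[-1]+.5,v),.016)[1]))
L=np.array(L);print("base centre in tool",near-92,L.mean(),"width",(L[:,1]-L[:,0]).mean())
np.save("c.npy",o,allow_pickle=True)
E
python3 m.py w5
python3 - <<'E'
from h import *
o=np.load("w4.npy",allow_pickle=True).item();C=cam("wrist",o);Rt=rot(o["tcp_rot"])
tool=lambda p,z:((onplane(C,p,z)-o["ee_pos"])@Rt*1000)[:2].round(2)
for p in [(312.5,156.75),(251,156.75)]: print("mouth low edge",tool(p,.016))
E
```

```text
6.6 [0.58303999 0.04813694 0.05306756] 169.1481311011416 [-0.19695064 -0.07608961 -4.08174732] [-0.    -0.001  0.     0.001 -0.001 -0.001  0.   ]
base centre in tool 1.897099205928285 0.3348406796791128 width 94.12286164951715
mouth low edge [52.94 18.88]
mouth low edge [ 52.94 -16.27]
```

Base and chamber now agree within about 0.3 mm. I'll descend slowly and watch the force.

Request:
{"method": "jog_arm", "body": {"deltas": [0.0003,0.0014,-0.005,0.0,-1,0,0,-0.006,0,-1,0,0,-0.006,0,-1,0,0,-0.006,0,-1,0,0,-0.006,0,-1,0,0,-0.006,0,-1,0,0,-0.005,0,-1,0,0,0,0,-1,0,0,0,0,-1]}}

```text
t: 7.4
ee_pos: [0.5831, 0.0485, 0.045]
tcp_rot: [-0.0, 0.095, 0.996, -0.0]
contact_force: [0.2, 0.4, -2.9]
finger_gap: 0.667
grasp_force: 50.0
```

Request:
{"method": "jog_arm", "body": {"deltas": [0,0,-0.006,0,-1,0,0,-0.006,0,-1,0,0,-0.006,0,-1,0,0,-0.006,0,-1,0,0,-0.006,0,-1,0,0,0,0,-1,0,0,0,0,-1]}}

```text
t: 7.98
ee_pos: [0.583, 0.0485, 0.039]
tcp_rot: [-0.0, 0.095, 0.996, -0.0]
contact_force: [0.9, 0.1, -2.5]
finger_gap: 0.669
grasp_force: 50.0
```

Request:
{"method": "jog_arm", "body": {"deltas": [0,0,-0.005,0,-1,0,0,-0.005,0,-1,0,0,-0.005,0,-1,0,0,-0.003,0,-1,0,0,-0.003,0,-1,0,0,0,0,-1,0,0,0,0,-1]}}

```text
t: 8.57
ee_pos: [0.5831, 0.0485, 0.0349]
tcp_rot: [-0.0, 0.095, 0.996, -0.0]
contact_force: [-0.2, 0.8, -2.6]
finger_gap: 0.669
grasp_force: 50.1
```

Request:
{"method": "jog_arm", "body": {"deltas": [0,0,-0.002,0,-1,0,0,-0.002,0,-1,0,0,-0.002,0,-1,0,0,0,0,-1,0,0,0,0,-1]}}

```text
t: 8.98
ee_pos: [0.5831, 0.0485, 0.0348]
tcp_rot: [0.0, 0.095, 0.996, -0.0]
contact_force: [-4.2, -0.3, 8.5]
finger_gap: 0.668
grasp_force: 51.5
```

The contact force and height both say the chamber is seated. Now I'll release it and rise.

Request:
{"method": "jog_arm", "body": {"deltas": [0,0,0,0,1,0,0,0,0,1,0,0,0,0,1,0,0,0,0,1,0,0,0,0,1,0,0,0.05,0,1,0,0,0.1,0,1,0,0,0.15,0,1,0,0,0.15,0,1,0,0,0.15,0,1,0,0,0,0,1,0,0,0,0,1]}}

```text
t: 9.98
ee_pos: [0.5843, 0.0486, 0.1563]
tcp_rot: [0.002, 0.095, 0.996, 0.0]
contact_force: [-0.6, -0.3, -0.5]
finger_gap: 1.0
grasp_force: 0.0
```

Request:
{"method": "jog_arm", "body": {"deltas": [0,0,0,0,1,0,0,0,0,1,0,0,0,0,1]}}

```text
t: 10.23
ee_pos: [0.5824, 0.0483, 0.1526]
tcp_rot: [-0.001, 0.094, 0.996, -0.0]
contact_force: [0.3, -0.8, 0.9]
finger_gap: 1.004
grasp_force: 0.0
```

Run:
```python
from h import *
o=get_obs();im=np.ascontiguousarray(get_image("wrist")[:,:,::-1]);cv2.imwrite("pics/w6.png",im);np.save("w6.npy",o,allow_pickle=True)
C=cam("wrist",o);print(o["t"],o["ee_pos"],yawdeg(o))
cv2.imwrite("pics/c6.png",cv2.resize(im[60:340,190:370],None,fx=2.1,fy=2.1,interpolation=cv2.INTER_CUBIC))
```

```text
10.2333 [0.58240244 0.04834718 0.15260768] 169.1556666728244
```

View pics/c6.png

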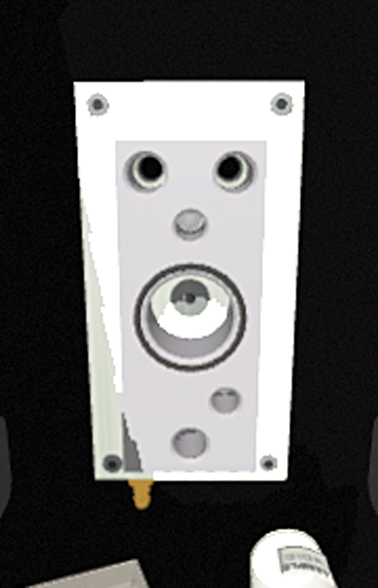

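The crop shows the chamber seated squarely on the base, with both pins in their holes and both thread mouths concentric in the bolt holes. Now I'll move to the cover.

Request:
{"method": "jog_arm", "body": {"deltas": [-0.054,-0.156,0.007,0.0167,1,-0.054,-0.156,0.007,0.0167,1,-0.054,-0.156,0.007,0.0167,1,-0.054,-0.156,0.007,0.0167,1,-0.054,-0.156,0.007,0.0167,1,-0.054,-0.156,0.007,0.0167,1,-0.054,-0.156,0.007,0.0167,1,-0.054,-0.156,0.007,0.0167,1,-0.054,-0.156,0.007,0.0167,1,-0.054,-0.156,0.007,0.0167,1,-0.054,-0.156,0.007,0.0167,1,-0.054,-0.156,0.007,0.0167,1]}}

```text
t: 11.28
ee_pos: [0.4525, -0.3273, 0.1699]
tcp_rot: [-0.0, -0.063, 0.998, 0.0]
contact_force: [0.8, -0.6, -0.8]
finger_gap: 1.003
grasp_force: 0.0
```

Request:
{"method": "jog_arm", "body": {"deltas": [0,0,0,0,1,0,0,0,0,1,0,0,0,0,1,0,0,0,0,1]}}

```text
t: 11.62
ee_pos: [0.4541, -0.3244, 0.1701]
tcp_rot: [-0.0, -0.064, 0.998, 0.001]
contact_force: [0.8, 0.4, 0.3]
finger_gap: 0.999
grasp_force: 0.0
```

Run:
```python
from h import *
o=np.load("w6.npy",allow_pickle=True).item();im=cv2.imread("pics/w6.png");C=cam("wrist",o);Rt=rot(o["tcp_rot"])
for h in holes(im,C,.046,(247,128,315,175),40,600,110): print("ch",h,((h[3]-o["ee_pos"])@Rt*1000).round(1))
o=get_obs();im=np.ascontiguousarray(get_image("wrist")[:,:,::-1]);cv2.imwrite("pics/w7.png",im);np.save("w7.npy",o,allow_pickle=True)
C=cam("wrist",o);Rt=rot(o["tcp_rot"]);print(o["t"],o["ee_pos"],yawdeg(o)-180)
u,v=proj(C,[*o["ee_pos"][:2],.008]).astype(int);print(u,v)
roi=(u-70,max(v-110,0),u+70,v+70)
print(rect(im,C,.008,(u-70,v-110,u+70,v+95),110,5))
for h in holes(im,C,.008,roi,40,600,90): print("cov",h,((h[3]-o["ee_pos"])@Rt*1000).round(1))
```

```text
ch (298.8, 139.7, array([10.3, 11.6]), array([0.5269, 0.0743, 0.046 ])) [ 59.2  15.1 106.7]
ch (261.2, 139.5, array([10.9, 11.5]), array([0.5212, 0.045 , 0.046 ])) [ 59.3 -14.7 106.7]
11.6167 [ 0.4540608  -0.32444157  0.17013066] -352.71304212033886
279 195
((452.11431884765625, -327.1309814453125), (140.14317321777344, 59.09880828857422), 6.994063377380371)
cov (np.float64(277.0), np.float64(243.7), array([ 7.1, 10.9]), array([ 0.5071, -0.3205,  0.008 ])) [-53.1  -3.  162.1]
cov (np.float64(294.7), np.float64(136.5), array([12.3, 13. ]), array([ 0.3931, -0.3173,  0.008 ])) [ 59.6  14.6 162.2]
cov (np.float64(260.1), np.float64(136.3), array([12.2, 12.8]), array([ 0.3973, -0.3509,  0.008 ])) [ 59.7 -19.2 162.1]
```

View pics/w7.png

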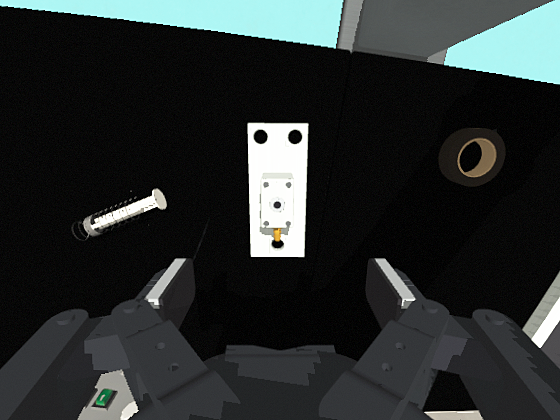

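The wrist view shows the cover at about (277,190): holes a and b at (295,136) and (260,136), block facing up, barb away from the robot at (277,237). The fingers have room on both sides.

Request:
{"method": "jog_arm", "body": {"deltas": [-0.0098,-0.0135,-0.1,-0.003,1,0,0,-0.15,0,1,0,0,-0.15,0,1,0,0,-0.15,0,1,0,0,-0.08,0,1,0,0,-0.04,0,1,0,0,-0.02,0,1,0,0,0,0,1,0,0,0,0,1,0,0,0,0,1]}}

```text
t: 12.5
ee_pos: [0.4524, -0.3289, 0.0337]
tcp_rot: [0.001, -0.06, 0.998, -0.001]
contact_force: [0.1, 0.7, 0.3]
finger_gap: 0.998
grasp_force: 0.0
```

Request:
{"method": "jog_arm", "body": {"deltas": [0,0,0,0,-1,0,0,0,0,-1,0,0,0,0,-1,0,0,0,0,-1,0,0,0,0,-1,0,0,0,0,-1,0,0,0,0,-1,0,0,0,0,-1,0,0,0,0,-1,0,0,0,0,-1,0,0,0,0,-1,0,0,0,0,-1], "squeeze": 70}}

```text
t: 13.5
ee_pos: [0.4517, -0.3286, 0.033]
tcp_rot: [0.0, -0.06, 0.998, -0.0]
contact_force: [-0.6, 0.9, 6.4]
finger_gap: 0.335
grasp_force: 71.1
```

Request:
{"method": "jog_arm", "body": {"deltas": [0,0,0.05,0,-1,0,0,0.15,0,-1,0.0547,0.157,0.0275,-0.0164,-1,0.0547,0.157,0.0275,-0.0164,-1,0.0547,0.157,0.0275,-0.0164,-1,0.0547,0.157,0.0275,-0.0164,-1,0.0547,0.157,0.0275,-0.0164,-1,0.0547,0.157,0.0275,-0.0164,-1,0.0547,0.157,0.0275,-0.0164,-1,0.0547,0.157,0.0275,-0.0164,-1,0.0547,0.157,0.0275,-0.0164,-1,0.0547,0.157,0.0275,-0.0164,-1]}}

```text
t: 14.5
ee_pos: [0.5609, -0.013, 0.128]
tcp_rot: [-0.0, 0.069, 0.998, -0.0]
contact_force: [1.3, -0.6, -2.6]
finger_gap: 0.334
grasp_force: 70.1
```

Request:
{"method": "jog_arm", "body": {"deltas": [0.0547,0.157,0.0275,-0.0164,-1,0.0547,0.157,0.0275,-0.0164,-1,0,0,0,0,-1,0,0,0,0,-1,0,0,0,0,-1,0,0,0,0,-1,0,0,0,0,-1]}}

```text
t: 15.08
ee_pos: [0.5824, 0.0464, 0.1383]
tcp_rot: [-0.0, 0.095, 0.995, -0.0]
contact_force: [0.2, -0.5, -2.6]
finger_gap: 0.335
grasp_force: 70.2
```

```bash
cat > k.py <<'E'
from h import *
import sys
o=get_obs();im=np.ascontiguousarray(get_image("wrist")[:,:,::-1]);cv2.imwrite(f"pics/{sys.argv[1]}.png",im)
C=cam("wrist",o);Rt=rot(o["tcp_rot"]);p=o["ee_pos"]
print(o["t"],p.round(4),"yaw",yawdeg(o),"tilt",np.degrees(np.arccos(-Rt[2,2])),o["contact_force"].round(1),o["moment"].round(2))
zc=p[2]-.025
uv=[proj(C,p+Rt@np.array([.0582,s*.017,.025])) for s in (1,-1)];print("expect cover holes",np.round(uv,1))
g=cv2.cvtColor(im,cv2.COLOR_BGR2GRAY).astype(int)
tool=lambda q,z:((onplane(C,q,z)-p)@Rt*1000)[:2].round(2)
u0,v0=np.mean(uv,0).astype(int);col=g[:v0,u0]; print("col profile",col[max(0,v0-110):v0:4].tolist())
row=g[v0];i=np.arange(u0-110,u0+110,5);print("row",dict(zip(i.tolist(),row[i].tolist())))
E
python3 k.py w8
```

```text
15.0833 [0.5824 0.0464 0.1383] yaw 169.0814714402323 tilt 0.07039294267434254 [ 0.2 -0.5 -2.6] [-0.02  0.02 -0.02]
expect cover holes [[311.8 149.2]
 [247.1 149.2]]
col profile [5, 2, 5, 0, 8, 4, 5, 2, 4, 1, 6, 5, 6, 4, 0, 244, 243, 243, 243, 243, 243, 245, 165, 240, 239, 240, 240, 239]
row {169: 0, 174: 0, 179: 5, 184: 2, 189: 1, 194: 2, 199: 0, 204: 3, 209: 0, 214: 5, 219: 0, 224: 27, 229: 242, 234: 173, 239: 247, 244: 221, 249: 130, 254: 79, 259: 86, 264: 238, 269: 238, 274: 242, 279: 240, 284: 240, 289: 239, 294: 241, 299: 123, 304: 117, 309: 82, 314: 122, 319: 126, 324: 109, 329: 244, 334: 240, 339: 0, 344: 11, 349: 2, 354: 2, 359: 4, 364: 7, 369: 0, 374: 8, 379: 2, 384: 5}
```

Request:
{"method": "jog_arm", "body": {"deltas": [-0.004,0.009,-0.06,0,-1,0,0,-0.06,0,-1,0,0,-0.04,0,-1,0,0,-0.02,0,-1,0,0,-0.015,0,-1,0,0,0,0,-1,0,0,0,0,-1,0,0,0,0,-1,0,0,0,0,-1,0,0,0,0,-1]}}

```text
t: 15.97
ee_pos: [0.5822, 0.05, 0.0999]
tcp_rot: [0.0, 0.094, 0.996, 0.0]
contact_force: [-1.0, -0.4, -2.2]
finger_gap: 0.338
grasp_force: 70.1
```

```bash
python3 k.py w9
python3 - <<'E'
from h import *
im=cv2.imread("pics/w9.png"); cv2.imwrite("pics/c9.png",cv2.resize(im[50:200,190:370],None,fx=4,fy=4,interpolation=cv2.INTER_CUBIC)[:600])
E
```

```text
15.9667 [0.5822 0.05   0.0999] yaw 169.20687330573136 tilt 0.03807966911650207 [-1.  -0.4 -2.2] [0.   0.03 0.  ]
expect cover holes [[311.8 149.2]
 [247.1 149.2]]
col profile [5, 8, 5, 7, 2, 1, 6, 1, 0, 3, 7, 7, 2, 0, 244, 243, 243, 242, 243, 243, 243, 242, 155, 239, 238, 240, 239, 239]
row {169: 0, 174: 0, 179: 7, 184: 0, 189: 5, 194: 6, 199: 2, 204: 2, 209: 4, 214: 140, 219: 129, 224: 135, 229: 240, 234: 174, 239: 92, 244: 52, 249: 76, 254: 20, 259: 40, 264: 223, 269: 237, 274: 242, 279: 239, 284: 239, 289: 239, 294: 241, 299: 95, 304: 50, 309: 130, 314: 59, 319: 62, 324: 94, 329: 242, 334: 240, 339: 240, 344: 0, 349: 2, 354: 8, 359: 6, 364: 3, 369: 7, 374: 5, 379: 5, 384: 7}
```

View pics/c9.png

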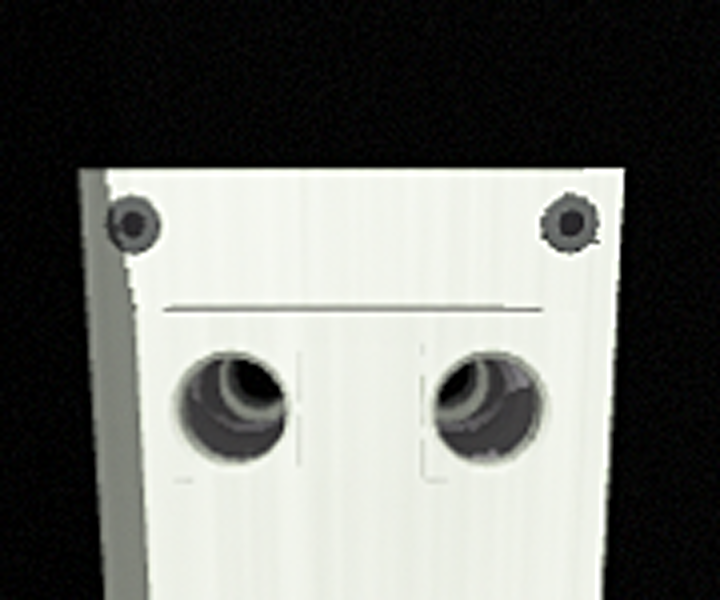

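The crop shows both cover holes, at (248,151.8) and (312.5,151.8) in full-image pixels, with the chamber holes and thread mouths visible through them nearly symmetrically. Below I compute the remaining offset from the base edges, corner screws and holes.

```bash
cat > f.py <<'E'
from h import *
import sys
o=get_obs() if len(sys.argv)>2 else None
n=sys.argv[1]
if o is not None:
    im=np.ascontiguousarray(get_image("wrist")[:,:,::-1]);cv2.imwrite(f"pics/{n}.png",im)
else:
    im=cv2.imread(f"pics/{n}.png");o=get_obs()
C=cam("wrist",o);Rt=rot(o["tcp_rot"]);p=o["ee_pos"];print(o["t"],p.round(4),yawdeg(o),o["contact_force"].round(1))
g=cv2.cvtColor(im,cv2.COLOR_BGR2GRAY).astype(int)
tool=lambda q,z:((onplane(C,q,z)-p)@Rt*1000)[:2]
near=np.array([tool((u,np.flatnonzero(g[:130,u]>110)[0]-.5),.016) for u in range(225,335,10)])
v0=int(np.flatnonzero(g[:130,280]>110)[0]);E=[]
for v in range(v0+4,v0+34,3):
    i=np.flatnonzero(g[v,170:390]>80)+170;E.append([tool((i[0]-.5,v),.016)[1],tool((i[-1]+.5,v),.016)[1]])
E=np.array(E);print("base",near[:,0].mean()-92,E.mean(),"yaw",np.degrees(np.polyfit(near[:,1],near[:,0],1)[0]),"width",np.diff(E.mean(0)))
z=p[2]-.025
r=[h for h in holes(im,C,z,(225,128,335,176),250,1200,200) if max(h[2])<40]
q=[tool(h[:2],z) for h in r];print("cover holes",[(h[0],h[1],h[2]) for h in r],np.round(q,2),"mid",np.mean(q,0)-[57,0])
s=holes(im,C,.016,(200,v0+4,360,v0+28),60,400,130);print("screws",[(h[0],h[1],tool(h[:2],.016).round(2)) for h in s])
E
python3 f.py w9
```

```text
16.0167 [0.5822 0.05   0.0998] 169.20378167940333 [ 0.9  0.  -2.4]
base 0.6867192479732722 -1.4194450683977204 yaw -0.016320661171012742 width [94.19175729]
cover holes [(311.6, 151.4, array([27.1, 28.7])), (247.6, 151.5, array([27. , 28.4]))] [[ 57.04  16.93]
 [ 56.99 -16.78]] mid [0.01106861 0.07590956]
screws [(332.1, 105.7, array([83.44, 36.66])), (352.2, 107.8, array([82.11, 50.8 ])), (220.1, 106.9, array([ 82.66, -41.41])), (205.6, 108.1, array([ 81.91, -51.61]))]
```

Request:
{"method": "jog_arm", "body": {"deltas": [-0.0024,-0.0034,-0.01,0,-1,-0.0023,-0.0033,-0.01,0,-1,0,0,-0.0095,0,-1,0,0,0,0,-1,0,0,0,0,-1,0,0,0,0,-1,0,0,0,0,-1,0,0,0,0,-1]}}

```text
t: 16.68
ee_pos: [0.5812, 0.0486, 0.0937]
tcp_rot: [0.0, 0.094, 0.996, -0.0]
contact_force: [0.6, 0.6, -1.5]
finger_gap: 0.338
grasp_force: 70.1
```

```bash
python3 f.py w10 1
```

```text
16.6833 [0.5812 0.0486 0.0937] 169.2068974922674 [ 0.6  0.6 -1.5]
base -0.229185764573117 0.18975115658950087 yaw 0.7179258406167246 width [94.10839825]
cover holes [(311.7, 151.4, array([27.1, 28.7])), (247.5, 151.4, array([27.3, 28.2]))] [[ 57.03  16.98]
 [ 57.04 -16.83]] mid [0.03546139 0.07649678]
screws [(336.0, 106.5, array([82.57, 38.29])), (354.2, 108.1, array([81.59, 50.73])), (220.5, 107.1, array([ 82.18, -39.97])), (205.7, 108.1, array([ 81.58, -50.07]))]
```

Request:
{"method": "jog_arm", "body": {"deltas": [0,0,0.001,0,-1,0,0,0,0,-1,0,0,0,0,-1,0,0,0,0,-1,0,0,0,0,-1,0,0,0,0,-1]}}

```text
t: 17.23
ee_pos: [0.5811, 0.0486, 0.0938]
tcp_rot: [0.0, 0.094, 0.996, -0.0]
contact_force: [-0.2, -0.1, -2.4]
finger_gap: 0.337
grasp_force: 70.1
```

```bash
python3 f.py w11 1; python3 -c "
from workcell import *
print(close_job())"
```

```text
17.2333 [0.5811 0.0486 0.0938] 169.20721204857682 [-0.2 -0.1 -2.4]
base -0.559096159977841 0.25766225310275176 yaw -0.017120599604927757 width [94.11076005]
cover holes [(311.7, 151.4, array([27.1, 28.6])), (247.5, 151.4, array([27.3, 28.2]))] [[ 57.03  16.98]
 [ 57.04 -16.83]] mid [0.03470161 0.07647091]
screws [(336.0, 106.6, array([82.51, 38.32])), (354.2, 109.1, array([80.95, 50.8 ])), (220.6, 108.1, array([ 81.55, -39.96])), (205.8, 109.0, array([ 81.01, -50.08]))]
the job is handed in; nothing more can be done
None
```

The chamber is seated on both pins and released, and the cover is held still and level about 15 mm above it, its holes lined up to within about 0.6 mm by the last wrist-camera measurement; I handed the job in at 17.2 s.

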